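# Snug up the food warmer's port plug and cap it

## Task

The brass tapered plug in the descaling port on top of the steel food warmer is only finger-started: turn it clockwise by its wing until it goes snug, firmly tight at about 0.45 N m, but do not overtighten it or the taper will strip. Then set the red splash cap upright over the plug, down on the warmer's deck, and let go. Leave everything else on the counter as it is.

Things in the scene. Friction and masses are not known exactly. Their poses are not given: they have to be found in the camera images.
- plug_grip (a point): Centre of the brass plug's wing, an upright plate 44 mm long (point x axis), 10 mm thick (y), 42 mm tall (z, up), centre 35 mm above the warmer's deck. Grip it across its thickness, 20 to 40 N. The 14 mm under it are a round shank 29 mm across in a steel collar 40 mm across and 8 mm tall. Clockwise from above tightens; it sinks 1 mm per radian and holds when let go (springs back 0.3 rad at most).
- plug: The brass tapered plug; origin on its axis at deck height, z up, x along the wing. It runs with 0.08 N m until its taper bites, 0.4 to 2.6 rad from the start (hidden, differs each time). Then the torque while turning jumps to 0.23 N m and climbs 1 N m per rad; up to 0.25 N m less is read at a standstill. Stop at about 0.45 N m, either way. It strips 0.75 rad past the bite.
- port (a point): Centre of the port on the warmer's deck, on the plug's axis, at deck height (100 mm above the counter); z up. The deck is free within 50 mm of it. The warmer is a fixed steel box 260 x 300 mm, 100 mm tall; its pan handles stand 34 mm above the deck, 128 mm from the port.
- cap_center (a point): Half-way up the loose red splash cap, standing on the counter open side down: a cup 64 mm across outside, 56 mm inside, 64 mm tall (60 mm deep inside, so it clears the plug), with a black round knob on top, 24 mm across, 34 mm tall; about 0.16 kg. The point is 49 mm above the rim; the knob's middle is 32 mm above the point; z points up.
- shaker_center (a point): Salt shaker on the warmer's deck, 40 mm across, 55 mm tall: leave it alone. Centre of it.
- beaker_rim (a point): Centre of the mouth of an empty steel beaker on the counter, 68 mm across, 85 mm tall, open side up: leave it alone.
- bowl: Steel bowl 140 mm across, 65 mm tall, origin under its centre: leave it alone.
- bottle: Yellow squeeze bottle 56 mm across, 150 mm tall, origin under its centre: leave it alone.
- scraper: Black-handled spatula lying on the counter: leave it alone.
- potato0: Potato, about 50 mm, on the green board: leave it alone.
- potato1: Potato, about 60 mm, on the green board: leave it alone.
- potato2: Potato, about 50 mm, on the green board: leave it alone.
There are look-alikes about, which are no part of the job. What is meant by the part that bears cap_center is not green, and is the smaller of those in its own colour.

How it is judged:
On the way, in this order (a step that is already met when the one before it is completed fails the run):
1. the plug is snug: drawn at least 0.13 rad past the bite of its taper (distance of seat_c0 from where it was at the start of the episode above 0.0016 m), for 0.3 s.
2. the cap stands over the plug on the deck (horizontal distance between cap_center and port below 0.009 m and z of cap_center in the frame of port below 0.053 m and angle between cap_center's own z axis and vertical below 0.08 rad), for 0.2 s.
At the end, for the whole second after the job is handed in: The plug has stayed tightened at least 0.13 rad past the bite of its taper, and the cap stands still and upright (within 0.08 rad) over it, centred on the port within 9 mm, its rim on the deck (within 4 mm) (all of step 2 and distance of seat_c0 from where it was at the start of the episode above 0.0016 m and linear speed of cap below 0.02 m/s); the robot touches nothing.
It fails at once if the plug is overtightened: drawn more than about 0.75 rad past the bite of its taper (over 0.7 N m) (distance of seat_c0 from where it was at the start of the episode above 0.009 m).
It fails at once if a bystander is moved by more than 30 mm (distance of any of shaker_center, beaker_rim, bowl, bottle, scraper, potato0, potato1, potato2 from where it was at the start of the episode above 0.03 m).
It also fails if it takes over 72 s, if anything falls off the work surface, if the arm or the gripper's body presses on something with over 40 N, if the wrist force passes 120 N, or if a joint passes its speed limit or range.

## Robot

A 7-joint arm with a two-finger parallel gripper is mounted at the origin on the work surface. World frame = base frame: x ahead of the robot, y to its left, z up, the work surface at z = 0. Lengths are in m, angles in rad, forces in N, time in s.
With the tool pointing down it reaches from about 0.4 to 0.85 m from the base axis. Payload 6.9 kg.
Tool frame: the origin (TCP) lies midway between the tips of the shut fingers; the grasp point (between the pads) lies behind it (ctrl.pinch_z is the z of the grasp point in the tool frame, in m); z points along the fingers, y is the direction in which the jaws open and shut (so a half turn about z gives the same grasp; the last joint's range is limited). The gripper opens to 85 mm and grips with 20 to 120 N. Pads are 22 mm wide; open, the fingers measure 114 mm over their backs; the gripper's body (76 mm by 85 mm) begins 54 mm behind the grasp point. The pads swing forward as they close: fully open they stand 13 mm farther back than shut.
Start: joints at [1.212, 0.507, -0.238, 1.5, 0.126, 1.149, -0.155], TCP at [0.28, -0.559, 0.231] pointing down, gripper open.
Joint ranges: [-3.08, 3.08], [-0.24, 2.05], [-1.43, 1.35], [0, 2.5], [-1.52, 4.66], [0.17, 1.96], [-2.89, 2.89]. Speed limits (rad/s): [2.39, 2.39, 3.14, 3.14, 3.14, 3.14, 3.14].

## Interface

Orientations are given as a unit quaternion [w, x, y, z].
In Python, from station import ctrl, get_state, vision, ticket, models gives the robot as it stands. Calls block until the motion is done:
- ctrl.movep(position, orientation): joint-space move of the TCP to a pose.
- ctrl.movel(position, frame=None, max_speed=0.15): straight line of the TCP; frame=None keeps the orientation; max_speed is the mean speed in m/s.
- ctrl.set_joints(angles): joint-space move.
- ctrl.ungrasp() and ctrl.close_gripper(force=None): open the fingers fully, or close them until they stop; force is the grip in N (None keeps the last).
- ctrl.pause(seconds).
- ctrl.ik(position, orientation): joint angles nearest the present ones, or None.
- get_state(): the state.
- vision.grab_frame(name): name is "side" or "top" or "wrist"; returns (picture, depth): 384x512x3 uint8, blue, green, red; 384x512 float32, m along the optical axis (not along the pixel's ray), 0 where there is no reading.
- vision.camera_info(name): a dict with "mtx" (3x3 intrinsics, pixels), "R" (3x3) and "t" (3): a world point X has camera coordinates R X + t; the wrist camera has in their place "hand_eye" (4x4, takes a point from camera to tool coordinates, whose origin is the TCP and whose axes are the flange's). Camera axes: x right, y down, z forward; pixel columns grow to the right and rows downward; lengths in m; the calibration is good to about 2 mm. A picture is of the moment at which its call begins: read the wrist's pose just before it. camera_info takes no time and is no camera call.
A pose or a line that the arm cannot do raises ctrl.Unreachable and nothing moves.
- ticket.close_job(): hands the job in, once; it reports no verdict.
Trained networks look in the newest picture that a camera, given by its name, has taken for a name from the list of things; names that differ only in an ending like _2 or _b are one class to them, and where a whole thing is asked for, a point or a joint stands for the part that bears it (a point fixed in the world has none). Each returns a list of dicts, best first, with "p" (0 to 1); they miss things now and then, are a little off and sometimes report something else, mostly with a low value. They report only what shows in the picture. A call takes as long as a camera call. They do not tell look-alikes from the thing itself.
- models.recognise(camera, target): "point" ([column, row] in pixels, amid what is visible of it).
- models.masks_of(camera, target): "mask" (384x512 bool, what is visible of it) and "point" ([column, row] in pixels, amid what is visible of it).
The state is a dict: "time": time; "qpos": joint angles; "qd": joint speeds; "tau": joint torques, N m; "tcp_pos": TCP position; "eef_rot": TCP orientation; "contact_force": force on the tool from outside, world axes, zero at the start; "wrist_torque": the same for the moment, N m; "width": finger opening in m.
Only numpy, scipy, OpenCV 4.12 (cv2) and the standard library are available. Lean on these libraries where they do the work, as an engineer would, in place of code of your own. Each camera call takes 0.05 s, during which the arm holds its last target.

## Working session

There is one attempt and no reset: what is moved stays moved. The work goes in short steps, each a Python script; the robot and the scene stay as the last script left them, time stands still between calls to the robot, and variables do not carry over. Pictures are saved under pics/ and viewed, and the job is handed in when it is done.

```bash
ls; mkdir -p pics; cat > h.py <<'E'
import numpy as np, cv2
from station import ctrl, get_state, vision, ticket, models
from scipy.spatial.transform import Rotation as Ro
def q2R(q): return Ro.from_quat([q[1],q[2],q[3],q[0]]).as_matrix()
def R2q(R):
    a=Ro.from_matrix(R).as_quat(); return [a[3],a[0],a[1],a[2]]
def cam2world(cam,st=None):
    i=vision.camera_info(cam)
    if cam=="wrist":
        T=np.eye(4); T[:3,:3]=q2R(st["eef_rot"]); T[:3,3]=st["tcp_pos"]
        return T@np.array(i["hand_eye"])
    T=np.eye(4); T[:3,:3]=i["R"]; T[:3,3]=i["t"]; return np.linalg.inv(T)
def cloud(cam,d,st=None):
    K=np.array(vision.camera_info(cam)["mtx"]); v,u=np.indices(d.shape)
    P=np.stack([(u-K[0,2])/K[0,0]*d,(v-K[1,2])/K[1,1]*d,d],-1)
    T=cam2world(cam,st); return P@T[:3,:3].T+T[:3,3]
def down(yaw):  # tool x axis at yaw, z down
    c,s=np.cos(yaw),np.sin(yaw)
    return R2q(np.array([[c,s,0],[s,-c,0],[0,0,-1]]))
E
python3 - <<'E'
from h import *
for c in ["top","side","wrist"]:
    st=get_state(); im,d=vision.grab_frame(c); cv2.imwrite(f"pics/{c}0.png",im); np.save(f"{c}0.npy",d)
    for t in ["plug","plug_grip","cap_center","shaker_center","beaker_rim","bowl","bottle","scraper"]:
        for r in models.recognise(c,t)[:4]: 
            P=cloud(c,d,st); u,v=map(int,r["point"]); print(c,t,r["p"],r["point"],P[v,u].round(3))
print(get_state(), ctrl.pinch_z)
E
```

```text
pics
top plug 0.47 [269.0, 191.1] [ 0.518 -0.044  0.162]
top plug_grip 0.5 [270.7, 193.6] [ 0.512 -0.048  0.161]
top cap_center 0.91 [203.5, 205.1] [0.457 0.149 0.138]
top cap_center 0.78 [159.4, 246.2] [0.32  0.261 0.139]
top cap_center 0.76 [169.0, 207.2] [0.449 0.265 0.069]
top shaker_center 0.48 [310.0, 209.2] [ 0.479 -0.171  0.156]
top beaker_rim 0.92 [83.4, 213.3] [0.406 0.562 0.004]
top bowl 0.78 [405.3, 195.6] [ 0.592 -0.509  0.003]
top bowl 0.74 [139.5, 141.2] [0.664 0.406 0.046]
top bowl 0.66 [415.0, 233.8] [ 0.45  -0.503  0.111]
top bottle 0.6 [413.0, 238.4] [ 0.436 -0.503  0.097]
top scraper 0.61 [360.7, 246.4] [ 0.403 -0.367  0.002]
side plug 0.72 [253.5, 184.7] [ 0.514 -0.042  0.132]
side plug_grip 0.67 [247.0, 181.0] [ 0.534 -0.038  0.139]
side cap_center 0.96 [233.8, 249.4] [0.457 0.185 0.093]
side cap_center 0.64 [260.9, 298.4] [0.312 0.285 0.086]
side cap_center 0.55 [218.3, 282.9] [0.446 0.29  0.067]
side shaker_center 0.66 [283.3, 162.9] [ 0.472 -0.173  0.137]
side shaker_center 0.4 [293.8, 115.6] [ 0.602 -0.54   0.017]
side beaker_rim 0.59 [181.9, 365.8] [0.419 0
[... 285 characters left out ...]
]
{'time': 1.35, 'qpos': array([ 1.21249612,  0.50751686, -0.23758275,  1.50022219,  0.1256751 ,
        1.14892432, -0.15479221]), 'qd': array([ 0.00072463,  0.00059605, -0.00135251,  0.00097654, -0.00280434,
        0.00055838, -0.00106546]), 'tau': array([ 1.48776882e-03, -6.20355535e+01, -2.18438476e+00, -2.49955595e+01,
        1.39061676e-02,  2.37503147e-03, -3.83688166e-05]), 'tcp_pos': array([ 0.2795539 , -0.55895809,  0.23125621]), 'eef_rot': array([-4.92062761e-05,  9.73235900e-01,  2.29808358e-01, -1.55700949e-06]), 'contact_force': array([ 0.60804172, -0.77194772, -0.09428627]), 'wrist_torque': array([-0.00316775,  0.0173051 ,  0.03860367]), 'width': 0.08527612655723026} -0.0187
```

View pics/top0.png

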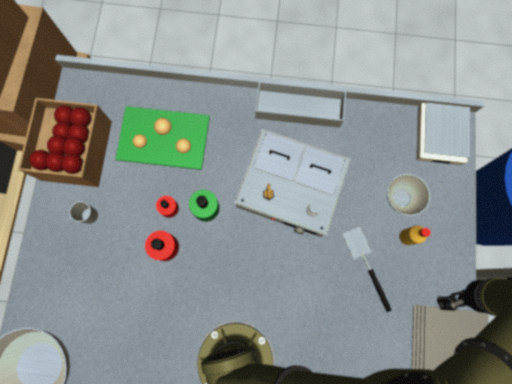

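View pics/side0.png

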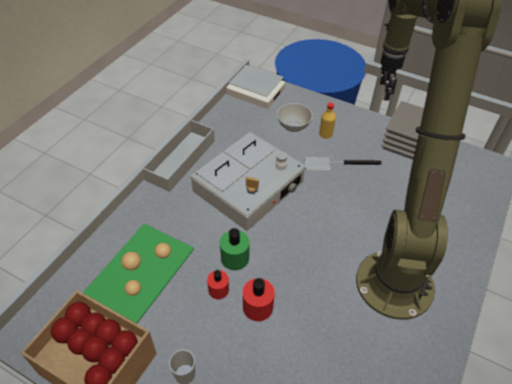

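```bash
python3 - <<'E'
import cv2,numpy as np
a=cv2.resize(cv2.imread("pics/top0.png")[150:290,130:330],None,fx=4,fy=4,interpolation=cv2.INTER_CUBIC); cv2.imwrite("pics/c1.png",a)
E
```

```text
(no output)
```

View pics/c1.png

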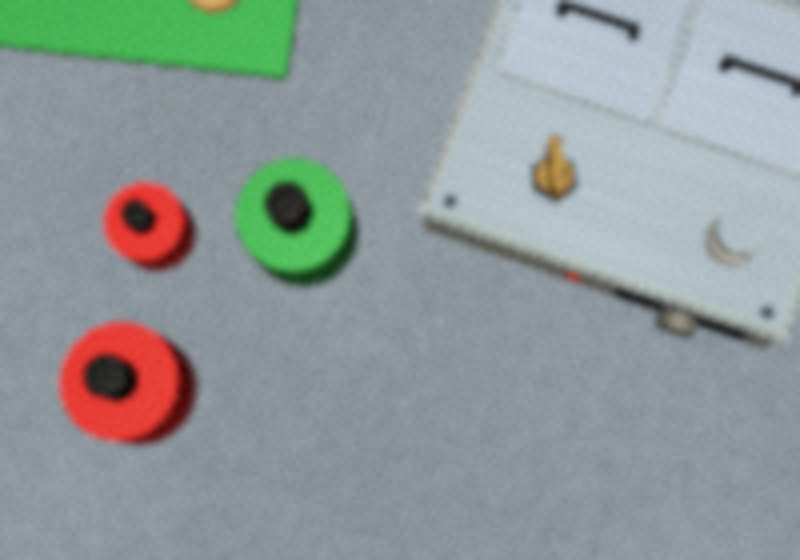

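The possible caps in the top view are the small red at (168,207), the large red at (160,246) and the green at (204,205). The description means the small red. The plug is at (269,191), with the shaker to its right at (313,210). Next I'll look closer with the wrist camera.

```bash
python3 - <<'E'
from h import *
print(vision.camera_info("wrist"))
print(get_state()["time"])
for z in (.34,):
  for y in (0,np.pi/2,-np.pi/2,np.pi):
    print(y,ctrl.ik([0.48,-0.045,z],down(y)))
ctrl.movep([0.28,-0.5,0.33],down(np.arctan2(.4473,.8944)) if 0 else list(get_state()["eef_rot"]))
b=None
for y in np.arange(-3.1,3.1,.2):
    q=ctrl.ik([0.47,-0.045,.33],down(y))
    if q is not None:
        c=abs(np.array(q)-get_state()["qpos"]).max()
        if b is None or c<b[0]: b=(c,y,q)
print(b)
ctrl.movep([0.47,-0.045,.33],down(b[1]))
st=get_state(); im,d=vision.grab_frame("wrist"); cv2.imwrite("pics/w1.png",im); np.savez("w1.npz",d=d,im=im,**{k:st[k] for k in("tcp_pos","eef_rot")})
print(st["time"],st["tcp_pos"],st["qpos"])
for t in ["plug","plug_grip","cap_center","shaker_center"]:
    for r in models.recognise("wrist",t)[:3]:
        P=cloud("wrist",d,st); u,v=map(int,r["point"]); print(t,r["p"],r["point"],P[v,u].round(3))
E
```

```text
{'mtx': array([[277.93711263,   0.        , 255.81486923],
       [  0.        , 277.93711263, 191.64086368],
       [  0.        ,   0.        ,   1.        ]]), 'hand_eye': array([[-5.32341272e-05, -9.57024940e-01, -2.90005622e-01,
         7.36341194e-02],
       [ 9.99998649e-01,  4.25548698e-04, -1.58788223e-03,
        -3.81254859e-04],
       [ 1.64305441e-03, -2.90005315e-01,  9.57023625e-01,
        -1.42555476e-01],
       [ 0.00000000e+00,  0.00000000e+00,  0.00000000e+00,
         1.00000000e+00]])}
1.35
0 [ 0.44232304  0.22357348 -0.51302926  1.6588515   0.11353765  1.28890112
 -1.6625049 ]
1.5707963267948966 [ 0.66780747  0.26473214 -0.82739438  1.65650099  0.20077346  1.30875577
 -0.19456977]
-1.5707963267948966 [-0.75190993  0.36451142  1.15392984  1.67159091 -0.34221591  1.33087812
 -2.68085756]
3.141592653589793 [ 0.84501614  0.33599436 -1.12123835  1.65491493  0.30947046  1.34683361
  1.24660072]
(np.float64(0.5445376912090054), np.float64(1.1000000000000036), array([ 0.66068378,  0.24691802, -0.79910089,  1.69886274,  0.18425618,
        1.27354679, -0.64834767]))
3.675 [ 0.47007978 -0.04659423  0.32976277] [ 0.66199863  0.24750118 -0.79724384  1.69854907  0.18460647  1.27359689
 -0.64811218]
plug 0.96 [288.8, 144.2] [ 0.519 -0.037  0.123]
plug_grip 0.68 [289.9, 147.5] [ 0.517 -0.038  0.144]
plug_grip 0.5 [348.2, 153.9] [ 0.584 -0.086  0.109]
cap_center 0.75 [187.8, 28.2] [0.471 0.14  0.092]
cap_center 0.74 [60.4, 17.2] [0.333 0.229 0.074]
shaker_center 0.69 [314.2, 253.4] [ 0.488 -0.172  0.155]
```

View pics/w1.png

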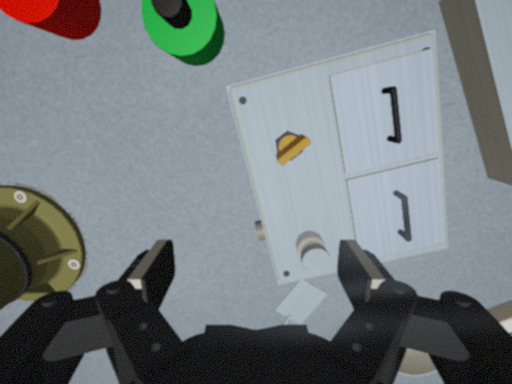

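The wrist view shows the plug at (292,148), with its wing running up-right at about 35°, and the shaker at (313,250). I'll fit the wing from the depth points.

```bash
python3 - <<'E'
from h import *
z=np.load("w1.npz"); st={k:z[k] for k in("tcp_pos","eef_rot")}
P=cloud("wrist",z["d"],st)
roi=P[110:185,255:335].reshape(-1,3)
dk=P[90:220,255:330].reshape(-1,3); dk=dk[(dk[:,2]>.08)&(dk[:,2]<.12)]; print("deck z",np.median(dk[:,2]))
top=roi[(roi[:,2]>.150)&(roi[:,2]<.165)]
print(len(top),roi[:,2].max(), np.sort(roi[:,2])[-20:].round(3))
for lo in (.135,.145,.15,.153):
    t=roi[(roi[:,2]>lo)]; c=t[:,:2].mean(0); w,V=np.linalg.eigh(np.cov((t[:,:2]-c).T)); a=V[:,1]
    r=cv2.minAreaRect((t[:,:2]*1000).astype(np.float32)); print(lo,len(t),c.round(4),np.degrees(np.arctan2(a[1],a[0])).round(1),r)
im=z["im"]; cv2.imwrite("pics/w1c.png",cv2.resize(im[100:190,240:340],None,fx=6,fy=6,interpolation=cv2.INTER_CUBIC))
E
```

```text
deck z 0.09979512168161267
338 0.47228433853149066 [0.472 0.472 0.472 0.472 0.472 0.472 0.472 0.472 0.472 0.472 0.472 0.472
 0.472 0.472 0.472 0.472 0.472 0.472 0.472 0.472]
0.135 444 [ 0.5187 -0.0374] 110.1 ((506.2432556152344, -21.76544952392578), (41.23484420776367, 71.29900360107422), 33.79613494873047)
0.145 393 [ 0.5189 -0.0374] 108.8 ((506.2432556152344, -21.76544952392578), (41.23484420776367, 71.29900360107422), 33.79613494873047)
0.15 363 [ 0.5188 -0.0374] 108.1 ((506.2432556152344, -21.76544952392578), (41.23484420776367, 71.29900360107422), 33.79613494873047)
0.153 345 [ 0.5188 -0.0373] 108.0 ((506.2432556152344, -21.76544952392578), (41.23484420776367, 71.29900360107422), 33.79613494873047)
```

View pics/w1c.png

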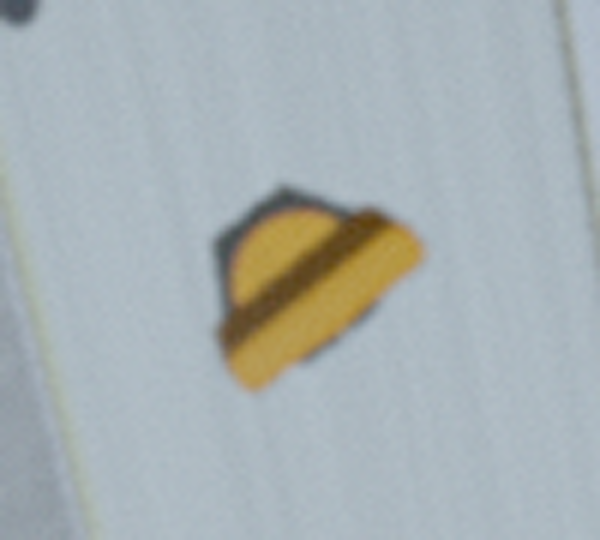

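```bash
python3 - <<'E'
from h import *
z=np.load("w1.npz"); st={k:z[k] for k in("tcp_pos","eef_rot")}
P=cloud("wrist",z["d"],st)
roi=P[110:185,255:335].reshape(-1,3)
roi=roi[(roi[:,2]<.18)]
for lo in (.14,.15,.153,.155):
    t=roi[(roi[:,2]>lo)]; c=t[:,:2].mean(0); w,V=np.linalg.eigh(np.cov((t[:,:2]-c).T)); a=V[:,1]
    r=cv2.minAreaRect((t[:,:2]*1000).astype(np.float32)); print(lo,len(t),c.round(4),np.degrees(np.arctan(a[1]/a[0])).round(1),[np.round(x,1) for x in r], t[:,2].max())
st=get_state();q0=st["qpos"]
for dy in (0,np.pi/2,-np.pi/2,np.pi):
  for zz in (.118,.3):
    print(dy,[None if (q:=ctrl.ik([.519,-.042,zz],down(0.24+dy+k)))is None else np.round(q,2) for k in (0.,-1.2,1.2)])
E
```

```text
0.14 391 [ 0.5198 -0.041 ] 12.2 [array([519.7, -42.1]), array([43.3, 10.2]), np.float64(13.0)] 0.1578906196126335
0.15 338 [ 0.5199 -0.0416] 12.2 [array([519.7, -42.1]), array([43.3, 10.2]), np.float64(13.0)] 0.1578906196126335
0.153 320 [ 0.52   -0.0418] 12.1 [array([519.8, -42.3]), array([43.3,  9.9]), np.float64(12.3)] 0.1578906196126335
0.155 212 [ 0.5191 -0.0423] 12.1 [array([519.3, -42.2]), array([41.7,  8.6]), np.float64(12.6)] 0.1578906196126335
0 [array([ 0.39,  0.51, -0.52,  1.92,  0.35,  0.8 , -1.66]), array([ 0.22,  0.48, -0.27,  1.93,  0.18,  0.76, -2.69]), array([ 0.52,  0.55, -0.73,  1.92,  0.49,  0.85, -0.6 ])]
0 [array([ 0.47,  0.33, -0.61,  1.65,  0.2 ,  1.23, -1.51]), array([ 0.31,  0.3 , -0.37,  1.65,  0.12,  1.21, -2.62]), array([ 0.62,  0.37, -0.85,  1.65,  0.29,  1.26, -0.42])]
1.5707963267948966 [array([ 0.55,  0.57, -0.79,  1.92,  0.52,  0.87, -0.27]), array([ 0.44,  0.52, -0.6 ,  1.92,  0.4 ,  0.81, -1.34]), array([ 0.69,  0.67, -1.07,  1.92,  0.71,  0.99,  0.73])]
1.5707963267948966 [array([ 0.67,  0.39, -0.93,  1.65,  0.32,  1.27, -0.08]), array([ 0.52,  0
[... 175 characters left out ...]
]), array([ 0.76,  0.76, -1.25,  1.92,  0.82,  1.1 ,  1.35]), array([ 0.34,  0.5 , -0.45,  1.93,  0.3 ,  0.78, -1.98])]
-1.5707963267948966 [array([-0.6 ,  0.41,  0.95,  1.66, -0.35,  1.25, -2.47]), array([ 0.86,  0.58, -1.4 ,  1.65,  0.57,  1.41,  1.58]), array([ 0.42,  0.32, -0.53,  1.65,  0.17,  1.22, -1.85])]
3.141592653589793 [array([ 0.73,  0.71, -1.15,  1.92,  0.76,  1.04,  1.05]), array([ 0.58,  0.58, -0.84,  1.92,  0.56,  0.89,  0.06]), array([-0.55,  0.66,  0.95,  1.94, -0.68,  0.91, -2.52])]
3.141592653589793 [array([ 0.84,  0.53, -1.3 ,  1.65,  0.52,  1.37,  1.27]), array([ 0.71,  0.41, -1.01,  1.65,  0.36,  1.28,  0.25]), array([-0.69,  0.49,  1.15,  1.66, -0.46,  1.3 , -2.72])]
```

```bash
cat >> h.py <<'E'
C=np.array([.5198,-.0421]); YW=0.218+np.pi
def rep(s=""):
    st=get_state(); print(s,round(st["time"],2),"tcp",st["tcp_pos"].round(4),"q7",st["qpos"][6].round(3),"F",st["contact_force"].round(1),"M",st["wrist_torque"].round(3),"t7",st["tau"][6].round(3),"w",round(st["width"],4)); return st
E
python3 - <<'E'
from h import *
ctrl.movep([*C,.25],down(YW)); rep("a")
st=get_state(); im,d=vision.grab_frame("wrist"); cv2.imwrite("pics/w2.png",im)
P=cloud("wrist",d,st).reshape(-1,3)
t=P[(P[:,2]>.15)&(P[:,2]<.165)&(np.hypot(P[:,0]-C[0],P[:,1]-C[1])<.035)]
if len(t)>20: r=cv2.minAreaRect((t[:,:2]*1000).astype(np.float32)); print(len(t),r)
ctrl.movel([*C,.122]); rep("b"); print(get_state()["qpos"].round(2))
E
```

```text
a 5.54 tcp [ 0.5198 -0.0421  0.2501] q7 1.199 F [0.2 0.4 0.5] M [-0.004  0.061  0.029] t7 0.032 w 0.0852
509 ((519.5463256835938, -43.09748458862305), (43.532020568847656, 9.206816673278809), 12.091156959533691)
b 6.59 tcp [ 0.5204 -0.0418  0.1228] q7 1.043 F [0.3 0.7 0.1] M [-0.012  0.013 -0.045] t7 -0.015 w 0.0855
[ 0.73  0.7  -1.14  1.91  0.75  1.04  1.04]
```

View pics/w2.png

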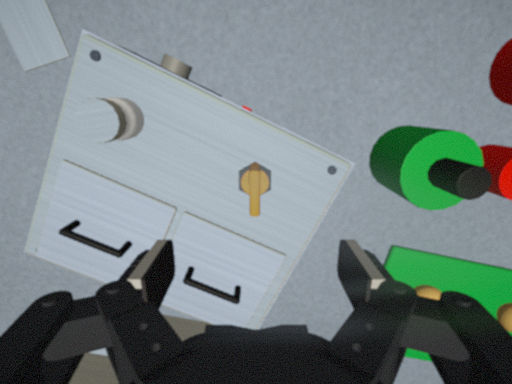

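The wing at (255,190) is vertical in the image, so it lines up with the tool x axis. Now I'll grip it.

```bash
python3 - <<'E'
from h import *
ctrl.close_gripper(40); ctrl.pause(.2); rep("closed")
ctrl.pause(.2); rep()
q=get_state()["qpos"].copy()
for i in range(3):
    q[6]-=.05; ctrl.set_joints(list(q)); rep("step%d"%i)
ctrl.pause(.2); rep()
E
```

```text
closed 7.47 tcp [ 0.5201 -0.043   0.1222] q7 1.043 F [ 0.4 -5.2  4.1] M [-1.2e+00 -7.3e-02 -1.0e-03] t7 0.049 w 0.0092
 7.67 tcp [ 0.5201 -0.0431  0.1222] q7 1.043 F [ 0.5 -5.6  4.5] M [-1.181 -0.027 -0.055] t7 0.05 w 0.0094
step0 7.92 tcp [ 0.5201 -0.0431  0.1222] q7 0.994 F [-0.1 -3.2  2.4] M [-0.604 -0.064 -0.081] t7 -0.194 w 0.0093
step1 8.17 tcp [ 0.5201 -0.0431  0.1222] q7 0.945 F [ 0.5 -3.6  2.8] M [-0.631 -0.083 -0.091] t7 -0.18 w 0.0091
step2 8.42 tcp [ 0.5201 -0.043   0.1221] q7 0.895 F [ 0.3 -1.7  0.8] M [-0.513 -0.156 -0.076] t7 -0.175 w 0.0096
 8.62 tcp [ 0.5201 -0.043   0.1221] q7 0.894 F [ 0.4 -3.2  0.7] M [-0.542 -0.112 -0.01 ] t7 0.064 w 0.0093
```

```bash
cat >> h.py <<'E'
def meas(n=6,dt=.02):
    a=[]
    for i in range(n):
        s=get_state(); a.append([s["wrist_torque"][2],s["tau"][6],*s["contact_force"]]); ctrl.pause(dt)
    return np.array(a)
def turn(q,dq,n,stop=.2):
    for i in range(n):
        q[6]-=dq; ctrl.set_joints(list(q)); s=get_state(); a=meas(4)
        print(round(s["time"],2),"q7",q[6].round(3),s["qpos"][6].round(3),"Mz",a[:,0].round(2),a[:,0].mean().round(3),"t7",a[:,1].round(3),"F",a[:,2:].mean(0).round(1),"tcp",s["tcp_pos"].round(4))
        if abs(a[:,0].mean())>stop: print("STOP"); break
    return q
E
python3 - <<'E'
from h import *
q=get_state()["qpos"].copy(); q[6]=.893
turn(q,.1,5)
E
```

```text
8.87 q7 0.793 0.796 Mz [-0.1  -0.04 -0.11 -0.06] -0.078 t7 [-0.488 -0.314 -0.184 -0.089] F [ 1.1 -2.2 -0.2] tcp [ 0.5201 -0.043   0.1221]
9.18 q7 0.693 0.697 Mz [-0.05 -0.06 -0.12 -0.1 ] -0.08 t7 [-0.474 -0.299 -0.169 -0.075] F [ 1.8 -1.7 -2.5] tcp [ 0.5201 -0.0429  0.122 ]
9.5 q7 0.593 0.597 Mz [-0.1  -0.05 -0.03 -0.02] -0.049 t7 [-0.471 -0.296 -0.166 -0.073] F [ 3.  -1.  -5.1] tcp [ 0.5201 -0.0429  0.122 ]
9.82 q7 0.493 0.498 Mz [-0.14 -0.12 -0.08 -0.05] -0.096 t7 [-0.473 -0.298 -0.168 -0.075] F [ 3.3 -0.3 -7.5] tcp [ 0.5201 -0.0429  0.1219]
10.13 q7 0.393 0.398 Mz [-0.11 -0.07 -0.11 -0.05] -0.086 t7 [-0.477 -0.302 -0.172 -0.079] F [  4.2   0.4 -10.7] tcp [ 0.5201 -0.0429  0.1219]
```

```bash
cat >> h.py <<'E'
def yaw():
    R=q2R(get_state()["eef_rot"]); return np.arctan2(R[1,0],R[0,0])
def turn2(p,y,dq,n,stop=.17):
    for i in range(n):
        y-=dq; p=p-np.array([0,0,dq*.001]); ctrl.movep(list(p),down(y)); s=get_state(); a=meas(4)
        print(round(s["time"],2),"y",round(y,3),round(yaw(),3),"q7",s["qpos"][6].round(3),"Mz",a[:,0].round(2),a[:,0].mean().round(3),"t7",a[:,1].round(3),"F",a[:,2:].mean(0).round(1),"z",s["tcp_pos"].round(4))
        if abs(a[:,0].mean())>stop: print("STOP"); break
    return p,y
E
python3 - <<'E'
from h import *
s=get_state(); y=yaw(); print(y,s["qpos"].round(2))
turn2(np.array([.5201,-.0429,.1219-.0006]),y,.1,6)
print(get_state()["qpos"].round(2))
E
```

```text
2.713641791759727 [ 0.73  0.7  -1.14  1.91  0.75  1.04  0.4 ]
10.45 y 2.614 2.618 q7 0.318 Mz [-0.06 -0.08 -0.11 -0.08] -0.083 t7 [-0.34  -0.205 -0.103 -0.032] F [ 2.5 -0.5 -2.3] z [ 0.5202 -0.0428  0.1216]
10.77 y 2.514 2.518 q7 0.236 Mz [-0.1  -0.09 -0.1  -0.08] -0.09 t7 [-0.364 -0.223 -0.117 -0.041] F [ 1.7 -0.9 -0. ] z [ 0.5203 -0.0428  0.1215]
11.08 y 2.414 2.418 q7 0.154 Mz [-0.06 -0.07 -0.01 -0.04] -0.043 t7 [-0.362 -0.221 -0.115 -0.04 ] F [ 2.1 -0.   2.2] z [ 0.5203 -0.0428  0.1213]
11.4 y 2.314 2.318 q7 0.073 Mz [-0.09 -0.08 -0.09 -0.08] -0.088 t7 [-0.361 -0.219 -0.114 -0.038] F [2.1 0.  4. ] z [ 0.5204 -0.0427  0.1212]
11.72 y 2.214 2.217 q7 -0.009 Mz [-0.1  -0.1  -0.09 -0.09] -0.096 t7 [-0.347 -0.211 -0.109 -0.036] F [2.3 0.1 5. ] z [ 0.5204 -0.0427  0.121 ]
12.03 y 2.114 2.118 q7 -0.09 Mz [-0.07 -0.06 -0.05 -0.05] -0.057 t7 [-0.335 -0.129 -0.023  0.031] F [2.6 0.5 5.7] z [ 0.5205 -0.0427  0.1209]
[ 0.65  0.63 -0.98  1.92  0.64  0.95 -0.09]
```

```bash
python3 - <<'E'
from h import *
turn2(np.array([.5204,-.0427,.1206]),2.114,.08,8,.14)
E
```

```text
12.35 y 2.034 2.038 q7 -0.155 Mz [-0.11 -0.08 -0.12 -0.1 ] -0.102 t7 [-0.151 -0.066 -0.009  0.028] F [ 1.9 -0.2  7.6] z [ 0.5206 -0.0426  0.1208]
12.67 y 1.954 1.958 q7 -0.22 Mz [-0.09 -0.12 -0.09 -0.16] -0.116 t7 [-0.15  -0.065 -0.009  0.027] F [ 1.5 -0.1  7.4] z [ 0.5206 -0.0427  0.1207]
12.98 y 1.874 1.878 q7 -0.284 Mz [-0.07 -0.07 -0.12 -0.04] -0.073 t7 [-0.15  -0.065 -0.009  0.027] F [ 2.2 -0.5  7.1] z [ 0.5207 -0.0426  0.1207]
13.3 y 1.794 1.798 q7 -0.349 Mz [-0.07 -0.12 -0.03 -0.13] -0.09 t7 [-0.15  -0.065 -0.009  0.027] F [2.3 0.3 7.3] z [ 0.5208 -0.0426  0.1206]
13.62 y 1.714 1.718 q7 -0.413 Mz [-0.13 -0.07 -0.11 -0.15] -0.115 t7 [-0.15  -0.066 -0.009  0.027] F [2.1 0.2 6.9] z [ 0.5208 -0.0427  0.1205]
13.93 y 1.634 1.638 q7 -0.478 Mz [-0.14 -0.07 -0.07 -0.07] -0.086 t7 [-0.15  -0.066 -0.01   0.027] F [ 2.2 -0.5  6.8] z [ 0.5208 -0.0427  0.1204]
14.25 y 1.554 1.558 q7 -0.542 Mz [-0.08 -0.1  -0.12 -0.09] -0.095 t7 [-0.15  -0.066 -0.01   0.027] F [ 2.7 -0.3  6.7] z [ 0.5209 -0.0427  0.1203]
14.57 y 1.474 1.478 q7 -0.607 Mz [-0.11 -0.13 -0.09 -0.13] -0.113 t7 [-0.15  -0.066 -0.01   0.027] F [ 3.2 -0.1  6.8] z [ 0.5209 -0.0427  0.1203]
```

```bash
python3 - <<'E'
from h import *
turn2(np.array([.5206,-.0427,.1200]),1.474,.08,9,.14)
E
```

```text
14.88 y 1.394 1.398 q7 -0.671 Mz [-0.09 -0.12 -0.1  -0.08] -0.095 t7 [-0.15  -0.065 -0.009  0.027] F [ 2.5 -0.4  6.4] z [ 0.521  -0.0427  0.1202]
15.2 y 1.314 1.318 q7 -0.735 Mz [-0.08 -0.12 -0.1  -0.1 ] -0.099 t7 [-0.15  -0.066 -0.01   0.027] F [2.7 0.1 6.7] z [ 0.521  -0.0428  0.1201]
15.52 y 1.234 1.238 q7 -0.8 Mz [-0.11 -0.12 -0.08 -0.01] -0.08 t7 [-0.15  -0.066 -0.01   0.027] F [ 2.5 -1.   6.4] z [ 0.521  -0.0428  0.12  ]
15.83 y 1.154 1.158 q7 -0.864 Mz [-0.05 -0.16 -0.09 -0.05] -0.088 t7 [-0.15  -0.066 -0.01   0.027] F [ 3.  -0.7  7. ] z [ 0.5211 -0.0428  0.1199]
16.15 y 1.074 1.078 q7 -0.928 Mz [-0.09 -0.12 -0.04 -0.09] -0.086 t7 [-0.15  -0.066 -0.01   0.026] F [ 3.1 -1.1  6.2] z [ 0.5211 -0.0429  0.1199]
16.47 y 0.994 0.998 q7 -0.993 Mz [-0.06 -0.13 -0.07 -0.03] -0.071 t7 [-0.153 -0.069 -0.013  0.023] F [ 3.5 -0.5  6.1] z [ 0.5212 -0.0429  0.1198]
16.78 y 0.914 0.918 q7 -1.057 Mz [0.01 0.01 0.01 0.05] 0.019 t7 [-0.253 -0.169 -0.113 -0.078] F [ 3.4 -0.7  6.7] z [ 0.5212 -0.043   0.1197]
17.1 y 0.834 0.838 q7 -1.121 Mz [0.11 0.04 0.08 0.08] 0.08 t7 [-0.308 -0.225 -0.17  -0.134] F [ 3.4 -1.2  6.6] z [ 0.5212 -0.043   0.1196]
17.42 y 0.754 0.758 q7 -1.186 Mz [0.09 0.13 0.1  0.11] 0.106 t7 [-0.36  -0.277 -0.222 -0.186] F [ 2.7 -1.4  6.7] z [ 0.5213 -0.0431  0.1196]
```

The bite shows at yaw ≈ 0.97, where Mz starts climbing from its free-running value of −0.09. I'll go on in smaller steps to a standstill reading of about 0.36 N m. That should be about 0.53 N m while turning, or 0.3 rad past the bite.

```bash
python3 - <<'E'
from h import *
turn2(np.array([.5208,-.0429,.1193]),.754,.06,7,.35)
ctrl.pause(.3); rep()
E
```

```text
17.73 y 0.694 0.698 q7 -1.233 Mz [0.17 0.18 0.14 0.16] 0.161 t7 [-0.343 -0.281 -0.241 -0.216] F [ 2.1 -0.6  7.2] z [ 0.5214 -0.0432  0.1196]
18.05 y 0.634 0.638 q7 -1.281 Mz [0.26 0.22 0.23 0.21] 0.228 t7 [-0.387 -0.324 -0.284 -0.259] F [ 2.7 -1.   6.9] z [ 0.5214 -0.0432  0.1195]
18.37 y 0.574 0.578 q7 -1.33 Mz [0.29 0.27 0.24 0.26] 0.266 t7 [-0.43  -0.367 -0.327 -0.301] F [ 2.6 -1.5  7.2] z [ 0.5214 -0.0433  0.1195]
18.68 y 0.514 0.519 q7 -1.378 Mz [0.36 0.29 0.28 0.33] 0.313 t7 [-0.475 -0.41  -0.369 -0.344] F [ 2.6 -1.5  7.5] z [ 0.5214 -0.0433  0.1194]
19.0 y 0.454 0.459 q7 -1.426 Mz [0.38 0.37 0.35 0.37] 0.365 t7 [-0.525 -0.457 -0.413 -0.387] F [ 3.  -1.7  7.8] z [ 0.5214 -0.0434  0.1194]
STOP
 19.37 tcp [ 0.5214 -0.0434  0.1194] q7 -1.426 F [ 3.4 -1.4  7.9] M [-0.73  -0.761  0.349] t7 -0.351 w 0.0094
```

```bash
python3 - <<'E'
from h import *
ctrl.ungrasp(); ctrl.pause(.1); rep("open")
p=get_state()["tcp_pos"]; ctrl.movel([p[0],p[1],.25],max_speed=.25)
st=rep("up"); im,d=vision.grab_frame("wrist"); cv2.imwrite("pics/w3.png",im)
P=cloud("wrist",d,st).reshape(-1,3)
t=P[(P[:,2]>.148)&(P[:,2]<.165)&(np.hypot(P[:,0]-C[0],P[:,1]-C[1])<.035)]
r=cv2.minAreaRect((t[:,:2]*1000).astype(np.float32)); print(len(t),r,t[:,2].max())
c=t[:,:2].mean(0); w,V=np.linalg.eigh(np.cov((t[:,:2]-c).T)); a=V[:,1]; print(c,np.arctan(a[1]/a[0]))
E
```

```text
open 20.18 tcp [ 0.5208 -0.0429  0.119 ] q7 -1.43 F [ 0.  -0.5 -0.5] M [-0.019  0.018  0.027] t7 0.002 w 0.0854
up 20.86 tcp [ 0.5205 -0.043   0.2498] q7 -1.318 F [ 0.1  1.1 -1.1] M [ 0.002  0.017 -0.023] t7 0.031 w 0.0853
500 ((520.2830810546875, -42.3348274230957), (43.579681396484375, 9.973329544067383), 39.992794036865234) 0.1553034860552167
[ 0.52129173 -0.04172362] 0.6987458348590428
```

View pics/w3.png

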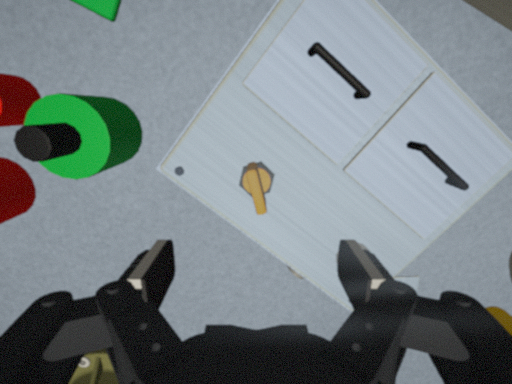

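The wing now stands at yaw 0.699, so it has turned 2.66 rad in total. The bite came at about 2.35 rad, so the plug is about 0.3 rad past it and has held. Next is the cap.

```bash
cat >> h.py <<'E'
def cappts(cam,im,d,st,near=(.452,.277),r=.06):
    P=cloud(cam,d,st); hsv=cv2.cvtColor(im,cv2.COLOR_BGR2HSV)
    n=np.hypot(P[...,0]-near[0],P[...,1]-near[1])<r
    return P,hsv,n
E
python3 - <<'E'
from h import *
p=get_state()["tcp_pos"]; 
ctrl.movel([p[0],p[1],.32],max_speed=.25)
ctrl.movep([.42,.25,.32],down(.785))
st=rep(); im,d=vision.grab_frame("wrist"); cv2.imwrite("pics/w4.png",im); np.savez("w4.npz",d=d,im=im,**{k:st[k] for k in("tcp_pos","eef_rot")})
P,hsv,n=cappts("wrist",im,d,st)
for r in models.recognise("wrist","cap_center"): u,v=map(int,r["point"]); print(r,P[v,u].round(3))
for lo,hi in ((.085,.115),(.055,.075)):
    m=n&(P[...,2]>lo)&(P[...,2]<hi); t=P[m]; (c,rad)=cv2.minEnclosingCircle((t[:,:2]*1000).astype(np.float32)); print(lo,len(t),c,rad,np.median(t,0).round(4),t[:,2].max(),t.mean(0))
print(st["qpos"].round(2), ctrl.ik([.453,.278,.07],down(.785)))
E
```

```text
22.52 tcp [0.421  0.2484 0.3195] q7 -1.626 F [ 0.2 -0.9 -1.1] M [-0.035 -0.067 -0.022] t7 -0.016 w 0.0854
{'point': [323.4, 178.2], 'p': 0.78} [0.472 0.175 0.105]
{'point': [198.2, 193.2], 'p': 0.71} [0.34  0.279 0.107]
{'point': [259.2, 127.1], 'p': 0.67} [0.459 0.281 0.098]
0.085 269 (454.6874694824219, 280.9814147949219) 11.841436386108398 [0.455  0.2812 0.0977] 0.09975606063832732 [0.45490212 0.28094872 0.09748027]
0.055 1368 (454.4613342285156, 280.60528564453125) 31.754526138305664 [0.4562 0.2827 0.0639] 0.07340762193494532 [0.45522976 0.2814857  0.06387642]
[ 0.02  0.29 -0.81  1.68  0.22  1.26 -1.63] [-0.18619948  0.61661869 -0.63192806  1.94523995  0.52580781  0.74855305
 -1.91240767]
```

View pics/w4.png

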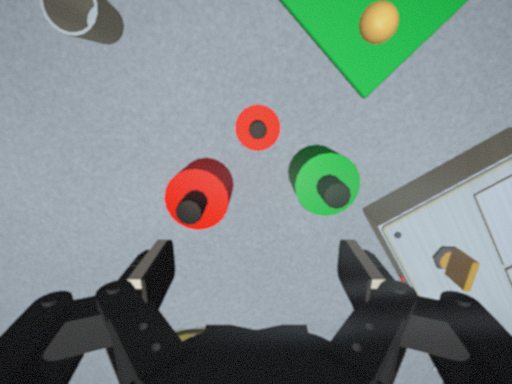

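The small red cap at (258,128) fits a 32 mm radius, with a knob radius of 12 mm and its top at 98 mm, so it's the right one. The others are large red (198,195) and green (325,180). I'll grip its knob.

```bash
python3 - <<'E'
from h import *
K=[.4546,.2808]
ctrl.movep([*K,.2],down(.785)); ctrl.movel([*K,.071]); rep("at")
ctrl.close_gripper(40); ctrl.pause(.2); rep("grip")
p=get_state()["tcp_pos"]; ctrl.movel([p[0],p[1],.30],max_speed=.2); ctrl.pause(.1); st=rep("lift")
im,d=vision.grab_frame("side"); cv2.imwrite("pics/s5.png",im)
im,d=vision.grab_frame("wrist"); cv2.imwrite("pics/w5.png",im)
E
```

```text
at 24.21 tcp [0.4552 0.2813 0.0721] q7 -1.921 F [-0.6  0.3  0.3] M [ 0.009 -0.009  0.008] t7 -0.01 w 0.0853
grip 25.0 tcp [0.4548 0.2808 0.0711] q7 -1.922 F [ 0.4 -2.3  2.8] M [-0.055 -0.002  0.004] t7 -0.004 w 0.0225
lift 26.39 tcp [0.4544 0.2805 0.2989] q7 -1.692 F [-0.  -0.  -1.2] M [ 0.015 -0.009 -0.05 ] t7 -0.001 w 0.0229
```

View pics/s5.png

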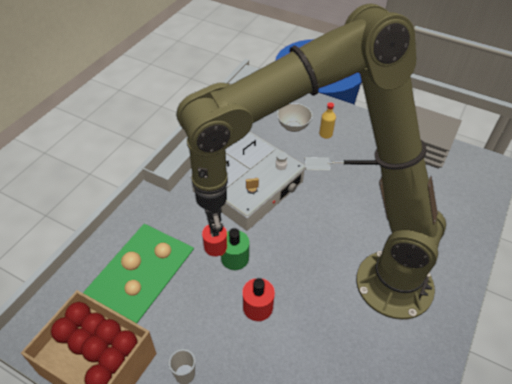

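View pics/w5.png

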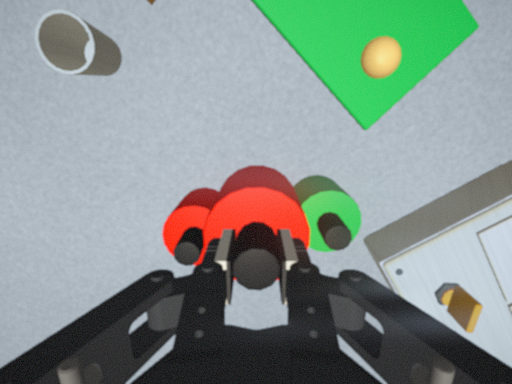

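```bash
python3 - <<'E'
from h import *
T=np.array([.5200,-.0427])
ctrl.movep([*T,.30],down(.6)); ctrl.pause(.2)
st=rep("over"); im,d=vision.grab_frame("wrist"); cv2.imwrite("pics/w6.png",im)
P=cloud("wrist",d,st); hsv=cv2.cvtColor(im,cv2.COLOR_BGR2HSV)
red=((hsv[...,0]<8)|(hsv[...,0]>172))&(hsv[...,1]>150)&(hsv[...,2]>60)
m=red&(abs(P[...,2]-(.30-.071+.064))<.012)&(np.hypot(P[...,0]-T[0],P[...,1]-T[1])<.05); t=P[m]
A=np.c_[t[:,:2]-t[:,:2].mean(0),np.ones(len(t))]; co=np.linalg.lstsq(A,t[:,2],rcond=None)[0]; print(len(t),"tilt",co[:2],"z",co[2],t[:,2].std())
t2=t[abs(t[:,2]-(A@co))<.003]
from scipy.optimize import least_squares
hull=cv2.convexHull((t2[:,:2]*1000).astype(np.float32))[:,0]; print(hull.min(0),hull.max(0))
h=hull/1000
far=h[((h-st["tcp_pos"][:2])@np.array([np.cos(.6),np.sin(.6)]))>0.005]
f=least_squares(lambda x:np.hypot(far[:,0]-x[0],far[:,1]-x[1])-.032,st["tcp_pos"][:2]); print("cap centre",f.x,"tcp",st["tcp_pos"],abs(f.fun).max())
E
```

```text
over 27.94 tcp [ 0.5201 -0.0412  0.3001] q7 -1.21 F [ 0.2  0.1 -2.1] M [ 0.003  0.075 -0.043] t7 -0.005 w 0.0228
3813 tilt [-0.02247286 -0.02825478] z 0.29321891889808227 0.001391358598838709
[489.24075 -68.70862] [551.24115  -9.24436]
cap centre [ 0.51923584 -0.04096116] tcp [ 0.52009902 -0.04118028  0.30013587] 0.0012231417806001545
```

View pics/w6.png

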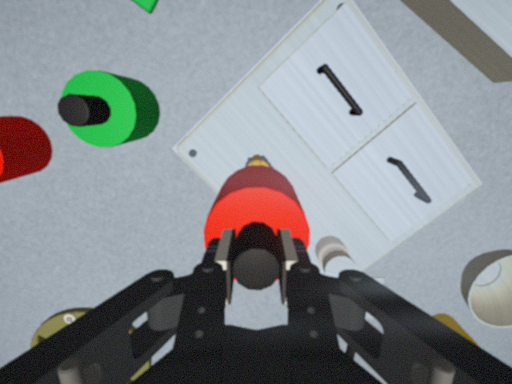

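```bash
python3 - <<'E'
from h import *
T=np.array([.5204,-.0427])
for z in (.24,.225,.21,.19,.177,.1725):
    ctrl.movel([*T,z],max_speed=.08); ctrl.pause(.1); s=rep(str(z))
    if s["contact_force"][2]>8 or np.hypot(*s["contact_force"][:2])>6: print("CONTACT"); break
E
```

```text
0.24 28.99 tcp [ 0.5208 -0.0426  0.2406] q7 -1.255 F [-0.4  0.3 -1.3] M [0.002 0.03  0.005] t7 0.001 w 0.0229
0.225 29.43 tcp [ 0.5206 -0.0426  0.2253] q7 -1.268 F [ 0.7  0.9 -0.5] M [-0.018 -0.008  0.02 ] t7 -0.002 w 0.0229
0.21 29.86 tcp [ 0.5206 -0.0426  0.2103] q7 -1.282 F [ 0.4 -0.1 -0.8] M [-0.002 -0.001 -0.006] t7 -0.002 w 0.0229
0.19 30.36 tcp [ 0.5207 -0.0426  0.1904] q7 -1.302 F [ 0.4  0.2 -1.4] M [0.019 0.045 0.009] t7 -0.001 w 0.0227
0.177 30.77 tcp [ 0.5205 -0.0426  0.1772] q7 -1.316 F [ 0.6  0.7 -1. ] M [0.045 0.006 0.018] t7 -0.003 w 0.0224
0.1725 31.12 tcp [ 0.5204 -0.0427  0.1725] q7 -1.321 F [ 0.2  0.3 -0.9] M [ 0.063 -0.023  0.011] t7 -0.003 w 0.0226
```

```bash
python3 - <<'E'
from h import *
T=np.array([.5204,-.0427]); z=.1725
while z>.1675:
    z-=.0007; ctrl.movel([*T,z],max_speed=.03); ctrl.pause(.05); s=rep("%.4f"%z)
    if s["contact_force"][2]>4: break
ctrl.ungrasp(); ctrl.pause(.2); rep("open")
ctrl.movel([*T,.30],max_speed=.2); ctrl.movel([.46,-.08,.32]); 
ctrl.pause(.1); st=rep("up")
for c in("wrist","side","top"):
    im,d=vision.grab_frame(c); cv2.imwrite(f"pics/{c}7.png",im)
    P=cloud(c,d,st if c=="wrist" else None); n=np.hypot(P[...,0]-T[0],P[...,1]-T[1])<.05
    for lo,hi in ((.185,.205),(.158,.170)):
        t=P[n&(P[...,2]>lo)&(P[...,2]<hi)]
        if len(t)>5:
            cc,rad=cv2.minEnclosingCircle((t[:,:2]*1000).astype(np.float32))
            A=np.c_[t[:,:2]-t[:,:2].mean(0),np.ones(len(t))]; co=np.linalg.lstsq(A,t[:,2],rcond=None)[0]
            print(c,lo,len(t),cc,rad,"z",np.median(t[:,2]),"tilt",co[:2])
E
```

```text
0.1718 31.42 tcp [ 0.5204 -0.0427  0.1718] q7 -1.321 F [ 0.2 -0.1 -1.4] M [-0.043  0.035 -0.013] t7 -0.001 w 0.023
0.1711 31.72 tcp [ 0.5205 -0.0427  0.1712] q7 -1.322 F [ 0.4 -0.1  0.2] M [ 0.027 -0.     0.043] t7 0.001 w 0.0224
0.1704 32.02 tcp [ 0.5208 -0.0428  0.1711] q7 -1.323 F [ 0.1 -0.9  5.6] M [-0.02   0.266  0.018] t7 -0.012 w 0.0225
open 32.85 tcp [ 0.5204 -0.0427  0.1704] q7 -1.323 F [ 0.4 -0.8 -0.3] M [0.003 0.015 0.006] t7 -0.0 w 0.0856
up 34.39 tcp [ 0.4605 -0.0794  0.3196] q7 -1.058 F [-0.7 -0.5 -0.5] M [ 0.01  -0.004  0.016] t7 -0.007 w 0.0855
wrist 0.185 526 (520.211181640625, -42.48986053466797) 11.686741828918457 z 0.19774115791152977 tilt [-0.00355015 -0.00634253]
wrist 0.158 2539 (520.0001831054688, -42.44572067260742) 31.90544319152832 z 0.16390913710826827 tilt [-0.00122403  0.00032824]
side 0.185 52 (520.1782836914062, -39.42719650268555) 14.641188621520996 z 0.19694419745869574 tilt [ 0.07546504 -0.14136716]
side 0.158 193 (521.8997802734375, -40.366920471191406) 34.68457794189453 z 0.16426481627002043 tilt [ 0.02689728 -0.01796122]
top 0.185 42 (520.2583618164062, -43.51435852050781) 11.06103801727295 z 0.19824752606809548 tilt [ 0.14707689 -0.07932081]
top 0.158 153 (521.0404663085938, -40.70222854614258) 30.842987060546875 z 0.16497117334560962 tilt [-0.02644262 -0.02243237]
```

```bash
python3 - <<'E'
import cv2,numpy as np
a=cv2.imread("pics/wrist7.png");b=cv2.imread("pics/side7.png")
cv2.imwrite("pics/f.png",np.hstack([a[:,100:412],b[:,100:400]]))
E
```

```text
(no output)
```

View pics/f.png

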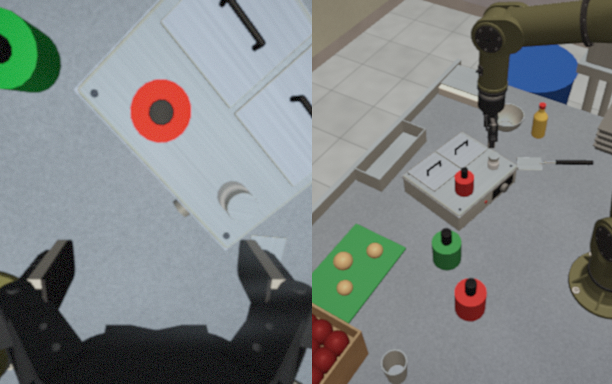

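The cap sits upright on the deck at (0.520, -0.0425), which matches the port. Its top is at 164 mm, so the rim is on the deck. The bystanders look undisturbed and the gripper is clear.

```bash
python3 -c "
from h import *
ticket.close_job(); print(get_state()['time'])"
```

```text
the job is handed in; nothing more can be done
the job is handed in; nothing more can be done
```

The plug is tightened, the red splash cap is standing over it on the deck, and the job was handed in at about 34 s. No verdict is reported.

- **Plug:** I turned it clockwise by about 2.66 rad in one grip and felt the taper bite at about 2.35 rad. I stopped at a standstill reading of 0.36 N m, which I estimate is 0.5 to 0.55 N m while turning. After I let go, the wrist camera showed the wing about 0.3 rad past the bite, within the 0.13 to 0.75 rad allowed. The bite angle was judged from the torque curve and is good to about 0.05 rad.
- **Cap:** I used the smaller red one and set it down until light contact at 5.6 N, then released it. In the wrist view it is centred within about 1 mm of the port, its top is 164 mm above the counter as expected, and its tilt is under 0.01 rad.
- **Disagreements:** The side and top cameras put the cap's centre 1 to 3 mm off that position. They also gave tilts of 0.03 to 0.17 rad, from only 40 to 190 points each. I trusted the wrist view, which had about 2,500 points on the cap top.
- **Bystanders:** They looked undisturbed in the last wrist and side pictures, and the gripper was clear. I did not measure their positions.

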